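Lay the bamboo brush flat and flush beside its twin

TASK

One bamboo brush has been left standing on its long edge on the bench: tip it over so it lies flat on its bristles, then, without lifting it off the bench, slide it into the corner rail: head end up against the end stop, its long side flush along its twin, both handles pointing the same way. Once there, press it home sideways against the twin for a moment, firmly enough to feel it (about 5 N) but never hard (30 N is too much). Leave the twin in its corner, and do not disturb the spray bottle, the jug or the bin.

Things in the scene. Friction and masses are not known exactly. Their poses are not given: they have to be found in the camera images.
- brush: Loose 185 mm bamboo paddle brush: head 110 x 60 mm, bristles 100 x 52 mm and 12 mm deep under it. Starts standing on its +y long edge (60 mm tall, origin 30 mm up, bristles away from robot). Origin: head centre at bristle-tip plane. x: handle to head (head end +55 mm); y: across (edges +-30 mm); z: bristles to smooth back (board z 12 to 28 mm), up once flat on its bristles. About 160 g.
- brush_neck (a point): Where the brush's handle meets its head, on the centre line (brush x = -55, y = 0, z = 20 mm). Axes as the brush. The handle is 26 mm wide, 16 mm thick, 75 mm long from here to its round end, and 12 mm clear of the bench when flat; a square 17 mm shoulder of the head lies on each side of it.
- twin: Loose brush of the same shape, size and axes, already lying flat on its bristles (28 mm tall) in the corner rail, long side against the long wall, head end against the end stop. The brush belongs beside it on its open, robot side: when flush the brush's origin is at x = 0, y = +60 mm in this frame.
- corner: Fixed L-shaped aluminium rail, 32 mm high. Origin: inner corner at bench level. Long wall's inner face: plane y = 0, x from 0 to -300 mm; end stop's inner face: plane x = 0, y from 0 to 150 mm. y points to the open side (to the robot), x along the long wall to the end stop. Both home: twin's origin at x -55, y 30 mm, brush's at x -55, y 90 mm.
- bottle: Amber glass spray bottle with black trigger head, 72 mm diameter, 210 mm tall, standing; origin at the centre of its base, z up. Bystander.
- jug: Green plastic watering jug, empty, upright: 130 mm diameter, 150 mm tall, handle out to 117 mm along +x, spout out to 138 mm along -x. Origin at the centre of its base. Bystander.
- bin: Brushed aluminium bin with a round hinged lid, 170 mm diameter, 220 mm tall, fixed; origin at the centre of its base. Bystander.
- bin_lid (a joint): Hinge of the bin's lid, 0 = shut, positive = open (rad).
Things that resemble listed ones, but are neither listed nor needed, are in the scene too. What is shaped like the twin but red is not meant.

How it is judged:
By the outcome, as a careful person would: the job done as asked, in the order asked, and still so for the second after the job is handed in, with the robot touching nothing.
It also fails if it takes over 66 s, if anything falls off the work surface, if the arm or the gripper's body presses on something with over 40 N, if the wrist force passes 120 N, or if a joint passes its speed limit or range.

ROBOT

A 6-joint arm with a two-finger parallel gripper is mounted at the origin on the work surface. World frame = base frame: x ahead of the robot, y to its left, z up, the work surface at z = 0. Lengths are in m, angles in rad, forces in N, time in s.
With the tool pointing down it reaches from about 0.35 to 0.975 m from the base axis. Payload 4.9 kg.
Tool frame: the origin (TCP) lies at the very end of the fingers, on their centre line; the grasp point (between the pads) lies 19 mm behind it (ctrl.grip_point_offset is the distance from the TCP to the grasp point, in m); z points along the fingers, y is the line along which they close (so a half turn about z gives the same grasp; the last joint's range is limited). The gripper opens to 85 mm and grips with 20 to 120 N. Pads are 22 mm wide; open, the fingers measure 114 mm over their backs; the gripper's body (76 mm by 85 mm) begins 54 mm behind the grasp point. The pads swing forward as they close: fully open they stand 13 mm farther back than shut.
Start: joints at [-1.261, 0.053, 1.613, -0, 1.476, -0.119], TCP at [0.26, -0.568, 0.231] pointing down, gripper open.
Joint ranges: [-3.01, 3.01], [-1.01, 2.22], [0.06, 2.58], [-1.02, 4.17], [0.09, 2.62], [-3.14, 3.14]. Speed limits (rad/s): [2.57, 2.57, 3.14, 3.14, 3.14, 3.14].

INTERFACE

Orientations are given as a rotation vector (axis times angle).
In Python, from station import ctrl gives the robot as it stands.
- The arm moves only by the tool send_rows, never from a script. Its argument "rows" is a list of rows, each a list of 3 entries, a list of its own where there are three numbers: the finger opening in cm, from 0 to 8.54, then the shift along the tool's x, y, z in cm, then the turn about the tool's z in degrees. A call has 1 to 10 rows; each row shifts and turns the commanded pose from where the row before left it, along the tool's axes as they then stand; what a row does not reach is not made up. A row lasts 1/8 s, in which the tool goes at most 62.5 mm and 10.7 degrees, less where a joint would pass 70% of its speed; a pose out of reach is approached as far as the arm can. A call with a gripper value outside its range is refused whole. The fingers move at their own pace and stop on an object; "newtons" is the grip in N (left out, the last holds). Time passes only in rows, so rows that do not move let the fingers close. It gives the time, the measured TCP pose, the force, the opening and the grip force at its end, in the units of the state.
- ctrl.get_obs(): the state, without advancing time (a new reading comes with each control period).
- ctrl.get_image(name): name is "side" or "top"; returns a dict with "frame" (420x560x3 uint8, red, green, blue), "range_z" (420x560 float32, m along the optical axis (not along the pixel's ray), 0 where there is no reading), "fx", "fy", "cx", "cy" (pixels), "cam_to_world" (4x4, takes a point from camera to world coordinates). Camera axes: x right, y down, z forward; pixel columns grow to the right and rows downward; lengths in m; the calibration is good to about 2 mm. A picture is of the moment at which its call begins.
- ctrl.finish_job(): hands the job in; it is judged then, once.
The state is a dict: "t": time; "q": joint angles; "dq": joint speeds; "effort": joint torques, N m; "tool_pos": TCP position; "tool_rot": TCP orientation; "contact_force": force on the tool from outside, world axes, zero at the start; "wrist_torque": the same for the moment, N m; "opening": finger opening in m; "grip_force": force on a finger pad.
Only numpy, scipy, OpenCV 4.12 (cv2) and the standard library are available. Lean on these libraries where they do the work, as an engineer would, in place of code of your own. Each camera call takes 0.05 s, during which the arm holds its last target. There are 200 camera calls.

## Working session

There is one attempt and no reset: what is moved stays moved. The work goes in short steps, Python scripts to look and compute and a tool call to move; the robot and the scene stay as the last step left them, time stands still between calls to the robot, and variables do not carry over. Pictures are saved under pics/ and viewed, at most 10 in all, crops included, and the job is handed in when it is done.

Besides the shell and the picture viewer there is one more tool, called after "Request:" as name([rows], argument=value, ...), one row to a line, values as JSON. send_rows: Moves the arm, as the interface text tells. Its arguments: {"type":"object","properties":{"rows":{"type":"array","items":{"type":"array"}},"newtons":{"type":"number"}},"required":["rows"]}

```bash
mkdir -p pics; ls; cat > h.py <<'E'
import numpy as np,cv2
from station import ctrl
def img(n):
    d=ctrl.get_image(n); return d
def pts(d):
    h,w=d["range_z"].shape; u,v=np.meshgrid(np.arange(w),np.arange(h)); z=d["range_z"]
    p=np.stack([(u-d["cx"])/d["fx"]*z,(v-d["cy"])/d["fy"]*z,z],-1)
    T=np.array(d["cam_to_world"]); return p@T[:3,:3].T+T[:3,3]
def save(d,f,crop=None,s=1):
    im=d["frame"][:,:,::-1]
    if crop: a,b,c,e=crop; im=im[b:e,a:c]
    cv2.imwrite("pics/"+f,cv2.resize(im,None,fx=s,fy=s,interpolation=cv2.INTER_CUBIC))
E
python3 - <<'E'
from h import *
for n in("top","side"):
    d=img(n); save(d,n+"0.png"); np.savez(n+"0.npz",**d); print(n,d["cam_to_world"],d["fx"],d["cx"],d["cy"])
o=ctrl.get_obs(); print(o)
E
```

```text
pics
top [[-0.03953387 -0.97649472  0.21188474  0.28065289]
 [-0.9992003   0.03736368 -0.01423802  0.03625216]
 [ 0.00598656 -0.21227818 -0.97719094  1.44902044]
 [ 0.          0.          0.          1.        ]] 457.80981707238766 278.579479949618 211.64740041231505
side [[-9.81977494e-01  1.76168607e-01 -6.84457729e-02  6.38862752e-01]
 [ 1.88994209e-01  9.17562411e-01 -3.49800531e-01  4.21265376e-01]
 [ 1.17939592e-03 -3.56432104e-01 -9.34320483e-01  1.25663935e+00]
 [ 0.00000000e+00  0.00000000e+00  0.00000000e+00  1.00000000e+00]] 397.55597908627254 274.6455936704017 217.44288786348798
{'t': 0.1, 'q': array([-1.26101034e+00,  5.33072811e-02,  1.61415566e+00,  9.84707381e-06,
        1.47601587e+00, -1.18986511e-01]), 'dq': array([-6.85546062e-04, -1.11081348e-03, -2.67137676e-03, -1.84832490e-03,
        2.20833815e-03, -1.22083297e-05]), 'effort': array([ 1.54297768e-04, -3.94900990e+01, -3.71363318e+01, -1.43157299e-04,
        3.90902802e-03, -4.39359354e-06]), 'tool_pos': array([ 0.25968313, -0.56787414,  0.23017639]), 'tool_rot': array([-3.06783744e+00, -6.67965736e-01,  2.66732663e-04]), 'contact_force': array([ 0.22149125,  0.08172398, -0.22726529]), 'wrist_torque': array([-0.02227703, -0.04462919,  0.03069125]), 'grip_force': 0.0, 'opening': 0.08516681903191275}
```

View pics/top0.png

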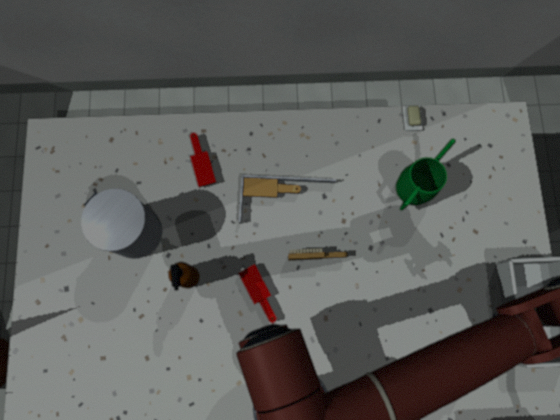

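View pics/side0.png

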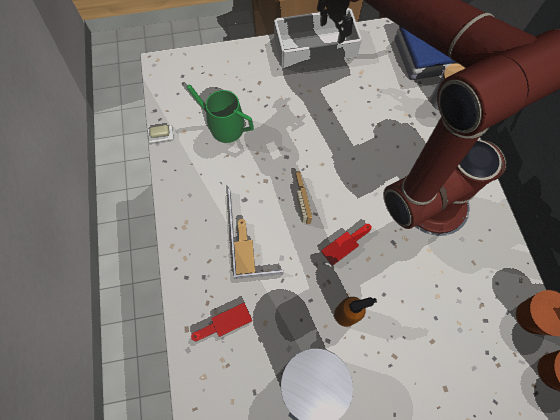

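The top view shows these candidates: the bamboo brush on edge at (317,254), its twin flat in the rail at (265,187), and red decoys at (202,163) and (257,290). The loose bamboo one at (317,254), side view (303,195), fits the description. I'll check it in a close crop and measure.

```bash
cat >> h.py <<'E'
def bamboo(d):
    hsv=cv2.cvtColor(d["frame"],cv2.COLOR_RGB2HSV)
    return cv2.inRange(hsv,(8,90,60),(28,255,255))>0
def rect(P):
    c,s,a=cv2.minAreaRect(P[:,:2].astype(np.float32)*1000); return np.round(c,1),np.round(s,1),round(a,1)
E
python3 - <<'E'
from h import *
for n in("top","side"):
    d=dict(np.load(n+"0.npz")); P=pts(d); m=bamboo(d).astype(np.uint8)
    k,l,s,c=cv2.connectedComponentsWithStats(m)
    for i in range(1,k):
        if s[i,4]>60:
            Q=P[l==i]; print(n,s[i],"med",Q.mean(0).round(3),"zmax",np.percentile(Q[:,2],[2,50,98]).round(3),rect(Q))
    # rail: points 25-40mm high near twin
    w=(P[...,2]>.024)&(P[...,2]<.045)&(P[...,0]>.4)&(P[...,0]<.85)&(abs(P[...,1])<.35)
    k,l,s,c=cv2.connectedComponentsWithStats((w&(m==0)).astype(np.uint8))
    for i in range(1,k):
        if s[i,4]>40: Q=P[l==i]; print(n,"rail?",s[i],rect(Q))
a=dict(np.load("top0.npz"));b=dict(np.load("side0.npz"))
def cr(d,x0,y0,x1,y1,s):return cv2.resize(d["frame"][y0:y1,x0:x1,::-1],None,fx=s,fy=s,interpolation=cv2.INTER_CUBIC)
A=cr(a,225,165,365,275,4);B=cr(b,220,160,330,285,3)
A=cv2.resize(A,(480,377));B=cv2.resize(B,(310,377));cv2.imwrite("pics/crop.png",np.hstack([A,B]))
E
```

```text
top [243 178  58  19 791] med [0.668 0.051 0.035] zmax [0.021 0.028 0.035] (array([500.7,  77.3]), array([184.4, 407.8]), 76.2)
top [289 252  57   7 293] med [ 0.444 -0.094  0.053] zmax [0.039 0.056 0.065] (array([446.6, -97.8]), array([ 20.6, 176.1]), 1.1)
top rail? [190 137  26  50 657] (array([769.2, 263.8]), array([168.2,  60. ]), 14.6)
top rail? [239 175  97  48 335] (array([686.2,  10.4]), array([138.3, 338.5]), 22.2)
top rail? [238 264  22  10  97] (array([413.2, 116.1]), array([25.8, 65.1]), 0.4)
side [  72    0  153   20 1587] med [ 1.138 -1.84  -0.602] zmax [-0.664 -0.615 -0.529] (array([ 641.6, -863.4]), array([ 853.1, 2423.6]), 19.5)
side [275   0  44  17 558] med [ 0.232 -1.12  -0.136] zmax [-0.184 -0.14  -0.087] (array([ 476.1, -388.9]), array([1640.5,  200.9]), 71.7)
side [348   0  15  22 168] med [-0.073 -1.143 -0.213] zmax [-0.295 -0.211 -0.173] (array([ 102.7, -802. ]), array([825.9,  65. ]), 63.8)
side [254  11  13  25 179] med [ 0.383 -1.353 -0.42 ] zmax [-0.431 -0.42  -0.409] (array([  382.7, -1359.9]), array([180.4,  52.1]), 89.2)
side [444  63  22  16 178] med 
[... 320 characters left out ...]
[670.7, 182.5]), array([477.2,  66.2]), 89.7)
side [ 530  290   30   47 1160] med [-0.155  0.417  0.098] zmax [0.076 0.1   0.105] (array([-37.5, 438.1]), array([1346.1,  139.2]), 4.5)
side [340 297  25  30 343] med [0.404 0.322 0.14 ] zmax [0.026 0.147 0.16 ] (array([494.5, 370.8]), array([299.4,  62.5]), 31.1)
side [554 351   6  32 133] med [-0.114  0.558  0.109] zmax [0.096 0.101 0.105] (array([251.6, 511.5]), array([ 77.9, 791.4]), 82.5)
side rail? [228 188  56  89 307] (array([683.6,  10.7]), array([138.4, 340.2]), 21.4)
side rail? [321 246  11  17  72] (array([412.2, 115.7]), array([54.4, 24. ]), 90.0)
side rail? [196 303  56  38 851] (array([769.2, 265. ]), array([170.1,  60.5]), 14.5)
```

View pics/crop.png

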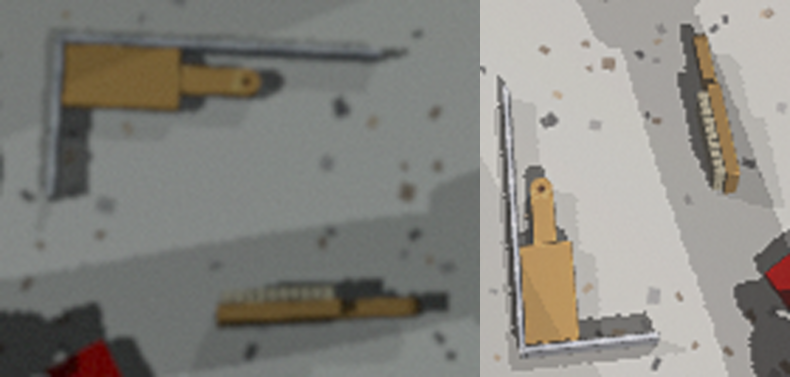

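The crop confirms it: the loose bamboo brush stands on edge, bristles toward the rail, and its handle points the same way as the twin's. Next I'll get accurate poses.

```bash
cat >> h.py <<'E'
def cloud(d,x0,x1,y0,y1,z0,z1,m=None):
    P=pts(d); w=(P[...,0]>x0)&(P[...,0]<x1)&(P[...,1]>y0)&(P[...,1]<y1)&(P[...,2]>z0)&(P[...,2]<z1)
    if m is not None: w&=m
    return P[w]
def line(Q,along):  # robust fit: returns angle deg of line vs world axis, point at mean
    p=Q[:,:2].astype(np.float32); vx,vy,x,y=cv2.fitLine(p,cv2.DIST_HUBER,0,.001,.001).ravel()
    if (vx if along==0 else vy)<0: vx,vy=-vx,-vy
    return np.degrees(np.arctan2(vy,vx)).round(2),(x*1000).round(1),(y*1000).round(1)
E
python3 - <<'E'
from h import *
for n in("top","side"):
    d=dict(np.load(n+"0.npz")); b=bamboo(d)
    T=cloud(d,.6,.73,-.08,.14,.022,.04,b); H=T[(T[:,1]>.02)]
    print(n,"twin",rect(T),"head",rect(H),"x%",(np.percentile(H[:,0],[2,98])*1000).round(1),"y%",(np.percentile(T[:,1],[1,99])*1000).round(1))
    W=cloud(d,.68,.73,-.18,.1,.026,.04,~b); print(" longwall",line(W,1),(np.percentile(W[:,1],[2,98])*1000).round(0), "med",np.median(W,0).round(4))
    E=cloud(d,.54,.68,.09,.15,.026,.04,~b); print(" endstop",line(E,0),(np.percentile(E[:,0],[2,98])*1000).round(0),np.median(E,0).round(4))
    B=cloud(d,.4,.5,-.22,.02,.008,.08,b); print(" brush",line(B,1),"y%",(np.percentile(B[:,1],[1,99])*1000).round(0))
    U=B[(B[:,2]>.052)&(B[:,1]>-.115)]; print("  headtop",len(U),line(U,1),(np.percentile(U[:,0],[3,97])*1000).round(1),(np.percentile(U[:,1],[1,99])*1000).round(0))
    V=B[(B[:,2]>.035)&(B[:,2]<.05)&(B[:,1]<-.12)]; print("  handle",len(V),V.mean(0).round(3) if len(V) else "",)
E
```

```text
top twin (array([669.7,  34.7]), array([182.3,  59.8]), 85.1) head (array([672.9,  72.4]), array([106.5,  59.8]), 85.1) x% [642.8 701.4] y% [-51.4 123.8]
 longwall (np.float32(85.36), np.float32(698.3), np.float32(-28.5)) [-163.   96.] med [ 0.6988 -0.0257  0.0314]
 endstop (np.float32(-5.2), np.float32(614.9), np.float32(136.5)) [561. 678.] [0.6206 0.1366 0.0318]
 brush (np.float32(90.83), np.float32(443.7), np.float32(-93.4)) y% [-184.  -10.]
  headtop 178 (np.float32(90.64), np.float32(443.8), np.float32(-62.5)) [436.5 450.9] [-114.  -10.]
  handle 89 [ 0.445 -0.156  0.043]
side twin (array([666.7,  35.6]), array([183.3,  58.7]), 85.0) head (array([670.,  73.]), array([108.1,  58.7]), 85.0) x% [640.9 699.2] y% [-50.6 125.4]
 longwall (np.float32(85.15), np.float32(695.3), np.float32(-29.2)) [-168.   95.] med [ 0.6958 -0.0229  0.031 ]
 endstop (np.float32(-5.48), np.float32(619.7), np.float32(137.1)) [560. 677.] [0.6196 0.1374 0.0308]
 brush (np.float32(90.0), np.float32(441.2), np.float32(-41.6)) y% [-181.   -5.]
  headtop 133 (np.float32(89.93), np.float32(441.1), np.float32(-52.5)) [434.8 447.5] [-111.   -6.]
  handle 62 [ 0.441 -0.156  0.042]
```

Goal for the brush, from the twin at (671,72.5) mm and a rail angle of about 85.1°: origin at about (611,78) mm, yaw 85.1°. First I'll square the tool, with its y axis along world x, and close the fingers.

Request:
send_rows([
  [0, [0, 0, 0], -10],
  [0, [0, 0, 0], -10],
  [0, [0, 0, 0], -10],
  [0, [0, 0, 0], -10],
  [0, [0, 0, 0], -10],
  [0, [0, 0, 0], -10],
  [0, [0, 0, 0], -5.4],
  [0, [0, 0, 0], 0],
], newtons=20)

```text
t: 1.1
tool_pos: [0.2598, -0.5681, 0.2307]
tool_rot: [-2.223, -2.219, -0.001]
contact_force: [0.1, 0.5, -0.3]
opening: 0.0003
grip_force: 0.0
```

Request:
send_rows([
  [0, [5.5, 1.5, 0], 0],
  [0, [5.5, 1.5, 0], 0],
  [0, [5.5, 1.5, 0], 0],
  [0, [5.5, 1.5, 0], 0],
  [0, [5.5, 1.5, 0], 0],
  [0, [5.5, 1.5, 0], 0],
  [0, [5.5, 1.5, 0], 0],
  [0, [5.5, 1.5, 0], 0],
  [0, [5.5, 1.5, 0], 0],
  [0, [0, 0, 0], 0],
])

```text
t: 2.35
tool_pos: [0.3955, -0.0702, 0.2312]
tool_rot: [-2.215, -2.227, -0.001]
contact_force: [-0.6, -0.2, -0.1]
opening: 0.0002
grip_force: 0.0
```

Request:
send_rows([
  [0, [0, 0, 5], 0],
  [0, [0, 0, 5], 0],
  [0, [0, 0, 4], 0],
  [0, [0, 0, 3], 0],
  [0, [0, 0, 1.5], 0],
  [0, [0, 1, 0], 0],
  [0, [0, 0.5, 0], 0],
  [0, [0, 0.5, 0], 0],
  [0, [0, 0.3, 0], 0],
  [0, [0, 0, 0], 0],
])

```text
t: 3.6
tool_pos: [0.4186, -0.0735, 0.0467]
tool_rot: [2.221, 2.221, 0.0]
contact_force: [-0.7, 0.3, 0.8]
opening: 0.0005
grip_force: 0.0
```

Request:
send_rows([
  [0, [0, 0.4, 0], 0],
  [0, [0, 0.4, 0], 0],
  [0, [0, 0.4, 0], 0],
  [0, [0, 0.4, 0], 0],
  [0, [0, 0.4, 0], 0],
  [0, [0, 0.4, 0], 0],
  [0, [0, 0.4, 0], 0],
  [0, [0, 0.4, 0], 0],
  [0, [0, 0.4, 0], 0],
  [0, [0, 0, 0], 0],
])

```text
t: 4.85
tool_pos: [0.4544, -0.0735, 0.0464]
tool_rot: [2.222, 2.221, 0.0]
contact_force: [0.2, -0.1, -0.3]
opening: 0.0001
grip_force: 0.0
```

```bash
python3 - <<'E'
from h import *
for n in("top","side"):
    d=img(n); save(d,n+"1.png"); np.savez(n+"1.npz",**d); b=bamboo(d)
    B=cloud(d,.4,.56,-.25,.03,.008,.08,b); print(n,len(B),(np.percentile(B,[2,50,98],axis=0)*1000).round(0).tolist(),rect(B))
E
```

```text
top 70 [[446.0, -56.0, 16.0], [458.0, -36.0, 34.0], [487.0, -9.0, 59.0]] (array([458.8, -27.3]), array([64.3, 29.5]), 48.6)
side 353 [[443.0, -178.0, 20.0], [473.0, -44.0, 43.0], [492.0, -5.0, 58.0]] (array([467.7, -97.1]), array([ 52.4, 185. ]), 0.6)
```

The brush is leaning about halfway over, so I'll keep pushing.

Request:
send_rows([
  [0, [0, 0.3, 0], 0],
  [0, [0, 0.3, 0], 0],
  [0, [0, 0.3, 0], 0],
  [0, [0, 0.3, 0], 0],
  [0, [0, 0.3, 0], 0],
  [0, [0, 0.3, 0], 0],
  [0, [0, 0.3, 0], 0],
  [0, [0, 0, 0], 0],
  [0, [0, 0, 0], 0],
])

```text
t: 6.08
tool_pos: [0.4751, -0.0735, 0.0463]
tool_rot: [-2.222, -2.221, 0.0]
contact_force: [0.3, 0.7, -0.5]
opening: -0.0002
grip_force: 0.0
```

```bash
python3 - <<'E'
from h import *
for n in("top","side"):
    d=img(n); save(d,n+"2.png"); b=bamboo(d)
    B=cloud(d,.4,.56,-.25,.03,.008,.08,b); print(n,len(B),(np.percentile(B,[2,50,98],axis=0)*1000).round(0).tolist(),rect(B))
E
```

```text
top 113 [[464.0, -187.0, 22.0], [483.0, -40.0, 28.0], [518.0, -10.0, 33.0]] (array([492.7, -98.7]), array([ 57.6, 181.6]), 0.0)
side 430 [[462.0, -171.0, 21.0], [494.0, -45.0, 27.0], [517.0, -6.0, 33.0]] (array([488.8, -96.2]), array([183.2,  59.4]), 89.8)
```

The brush lies flat now, centred at (490,-97) with its head end at y=-5 and yaw about 90°. I'll go to the handle, open to 5 cm and descend.

Request:
send_rows([
  [0, [0, 0, -3], 0],
  [5, [-4, 0.8, -1], 0],
  [5, [-3.9, 0.7, 0], 0],
  [5, [0, 0, 0], 0],
  [5, [0, 0, 3], 0],
  [5, [0, 0, 2.5], 0],
  [5, [0, 0, 1.5], 0],
  [5, [0, 0, 0.6], 0],
  [5, [0, 0, 0], 0],
])

```text
t: 7.3
tool_pos: [0.4902, -0.1523, 0.0104]
tool_rot: [-2.222, -2.221, -0.0]
contact_force: [-0.4, -0.4, -0.3]
opening: 0.0499
grip_force: 0.0
```

```bash
python3 - <<'E'
from h import *
d=img("side"); e=img("top"); A=cv2.resize(d["frame"][120:260,240:400,::-1],(480,420)); save(d,"x.png")
B=cv2.resize(e["frame"][190:290,270:380,::-1],(320,420)); cv2.imwrite("pics/grip.png",np.hstack([A,B]))
E
```

```text
(no output)
```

View pics/grip.png

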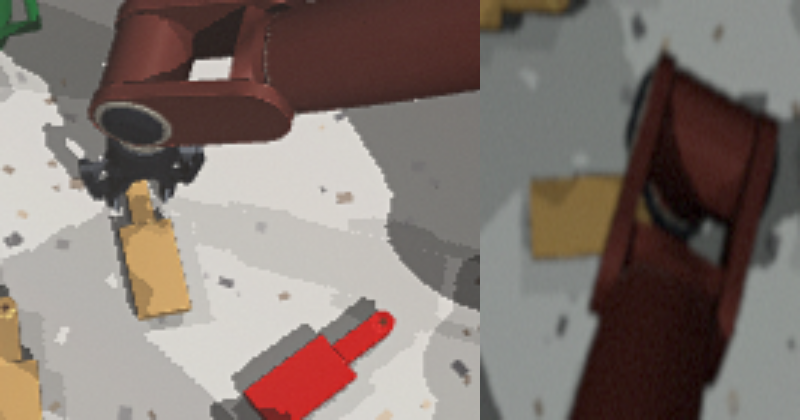

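The fingers straddle the handle (side crop around (140,200)) and the head points to the stop. I'll close gently.

Request:
send_rows([
  [5, [0, 0, 0.4], 0],
  [3.2, [0, 0, 0], 0],
  [2, [0, 0, 0], 0],
  [2, [0, 0, 0], 0],
  [2, [0, 0, 0], 0],
  [2, [0, 0, 0], 0],
], newtons=20)

```text
t: 8.15
tool_pos: [0.4902, -0.1526, 0.0065]
tool_rot: [2.222, 2.221, 0.0]
contact_force: [-0.6, -0.2, 1.3]
opening: 0.0257
grip_force: 24.6
```

Request:
send_rows([
  [2, [0, 0, 0], 2.5],
  [2, [0, 0, 0], 2.4],
  [2, [1.2, 1, 0], 0],
  [2, [2, 1.5, 0], 0],
  [2, [2, 1.5, 0], 0],
  [2, [2, 1.5, 0], 0],
  [2, [2, 1.5, 0], 0],
  [2, [1.5, 1, 0], 0],
  [2, [0.8, 0.5, 0], 0],
  [2, [0, 0, 0], 0],
])

```text
t: 9.4
tool_pos: [0.5852, -0.0444, 0.0063]
tool_rot: [-2.315, -2.124, -0.003]
contact_force: [1.0, -0.0, 1.8]
opening: 0.0255
grip_force: 24.6
```

```bash
cat > look.py <<'E'
from h import *
import sys
u=np.array([np.cos(np.radians(85.1)),np.sin(np.radians(85.1))]); nn=np.array([-u[1],u[0]])
def look(tag):
    for n in("top","side"):
        d=img(n); b=bamboo(d); np.savez(n+tag+".npz",**d)
        P=cloud(d,.45,.75,-.2,.16,.02,.036,b); m=P[:,:2]-np.array([.671,.0725]); a=m@u*1000; c=m@nn*1000
        for nm,lo,hi in(("twin",-34,30),("brush",30.5,100)):
            w=(c>lo)&(c<hi)&(a>-48)
            if w.sum()>20:print(n,nm,w.sum(),"along max",np.percentile(a[w],99).round(1),"across",np.percentile(c[w],[2,98]).round(1),rect(P[w]))
        E=cloud(d,.54,.68,.09,.16,.026,.04,~b)[:,:2]-np.array([.671,.0725]); print(n,"stop along",np.percentile(E@u*1000,[5,50]).round(1))
        save(d,n+tag+".png",(210,150,330,240) if n=="top" else (210,160,330,290),4)
    o=ctrl.get_obs(); t=o["tool_pos"]; print("tool along,across",((t[:2]-[.671,.0725])@np.c_[u,nn]*1000).round(1),t.round(4),o["contact_force"].round(1),o["t"])
look(sys.argv[1])
E
python3 look.py 3
```

```text
top twin 556 along max 52.6 across [-29.8  26.9] (array([672.7,  75.2]), array([100.9,  60.7]), 84.2)
top brush 359 along max 20.3 across [46.6 99. ] (array([597.4,  65.4]), array([68.4, 54.2]), 84.2)
top stop along [44.5 58.7]
side twin 567 along max 53.4 across [-27.   28.9] (array([670.4,  76.2]), array([102.9,  57.9]), 85.0)
side brush 349 along max 22.5 across [48.8 98.7] (array([596.4,  66.3]), array([70.8, 52. ]), 85.4)
side stop along [56.6 59.9]
tool along,across [-124.4   75.8] [ 0.5848 -0.0449  0.0063] [0.9 1.5 1.8] 9.5
```

Request:
send_rows([
  [2, [0.5, 0.3, 0], 0],
  [2, [0.5, 0.3, 0], 0],
  [2, [0.5, 0.3, 0], 0],
  [2, [0.5, 0.3, 0], 0],
  [2, [0.5, 0, 0], 0],
  [2, [0, 0, 0], 0],
])

```text
t: 10.25
tool_pos: [0.5993, -0.0205, 0.0064]
tool_rot: [2.315, 2.124, 0.003]
contact_force: [1.9, 0.3, 1.9]
opening: 0.0254
grip_force: 24.6
```

```bash
python3 look.py 4
```

```text
top twin 437 along max 52.7 across [-29.6  27.2] (array([673.6,  85.1]), array([80.6, 59.8]), 85.1)
top brush 416 along max 46.1 across [33.3 91. ] (array([611. ,  87.3]), array([75.5, 61.1]), 85.1)
top stop along [54.3 58.7]
side twin 563 along max 53.2 across [-26.9  28.8] (array([670.3,  76.1]), array([102.6,  57.9]), 85.2)
side brush 540 along max 47.5 across [36.4 93.1] (array([608.7,  78.2]), array([96.7, 64. ]), 85.1)
side stop along [55.6 59.8]
tool along,across [-98.9  63.6] [ 0.5992 -0.0206  0.0063] [2.1 1.4 1.4] 10.35
```

View pics/side4.png

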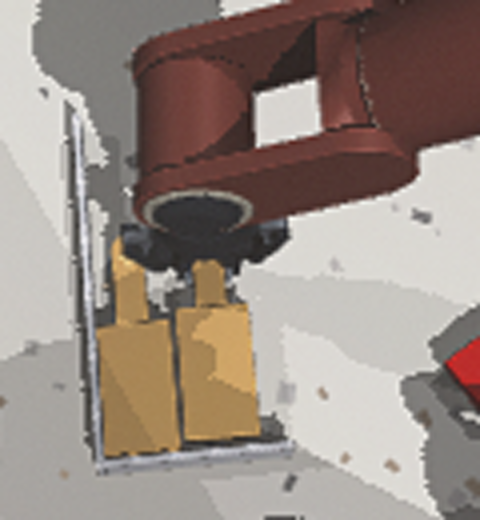

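The brush is parallel to the twin, about 6 mm short of the stop and about 6 mm off the twin. I'll creep to the stop.

Request:
send_rows([
  [2, [0.2, 0, 0], 0],
  [2, [0.2, 0, 0], 0],
  [2, [0.1, 0, 0], 0],
  [2, [0.1, 0, 0], 0],
  [2, [0, 0, 0], 0],
])

```text
t: 10.98
tool_pos: [0.5993, -0.0155, 0.0064]
tool_rot: [2.315, 2.124, -0.0]
contact_force: [0.3, -3.6, 4.1]
opening: 0.0255
grip_force: 24.8
```

Request:
send_rows([
  [2, [0.1, 0, 0], 0],
  [2, [0, 0.2, 0], 0],
  [2, [0, 0.1, 0], 0],
  [2, [0, 0.1, 0], 0],
  [2, [0, 0.1, 0], 0],
  [2, [0, 0, 0], 0],
])

```text
t: 11.72
tool_pos: [0.603, -0.0139, 0.006]
tool_rot: [-2.312, -2.122, 0.002]
contact_force: [-3.8, 0.3, 6.5]
opening: 0.0256
grip_force: 25.2
```

```bash
python3 look.py 5
```

```text
top twin 389 along max 52.8 across [-29.5  27.5] (array([673.5,  89. ]), array([74.6, 61.6]), 85.5)
top brush 415 along max 52.6 across [32.  88.3] (array([610.7,  80.6]), array([101.7,  59.8]), 85.1)
top stop along [54.  58.4]
side twin 565 along max 53.5 across [-26.9  28.8] (array([670.3,  75.9]), array([102.5,  57.9]), 85.0)
side brush 570 along max 54.1 across [33.9 90.4] (array([608.9,  81.5]), array([103.3,  59.3]), 84.7)
side stop along [56.5 60.1]
tool along,across [-91.9  60.3] [ 0.603  -0.0139  0.006 ] [-4.6 -0.2  7.9] 11.825
```

The brush is at the stop with a small gap to the twin. I'll release, rise and move to the head's open side.

Request:
send_rows([
  [4.4, [0, 0, 0], 0],
  [4.4, [0, 0, 0], 0],
  [4.4, [0, 0, 0], 0],
  [4.4, [0, 0, -3], 0],
  [4.4, [0, 0, -4], 0],
  [0, [2.9, -2, 0], 0],
  [0, [2.9, -2, 0], 0],
  [0, [2.9, -1.8, 0], 0],
  [0, [0, 0, 0], 0],
  [0, [0, 0, 0], 0],
])

```text
t: 13.08
tool_pos: [0.5543, 0.0765, 0.0764]
tool_rot: [2.314, 2.124, 0.0]
contact_force: [0.2, 0.7, 0.9]
opening: -0.0005
grip_force: 0.0
```

```bash
python3 look.py 6
```

```text
top twin 106 along max 52.6 across [-30.5  22.6] (array([674.3,  79.7]), array([93.2, 59.9]), 81.7)
top stop along [49.8 56.7]
side twin 567 along max 53.9 across [-27.1  28.9] (array([670.3,  76.4]), array([102.4,  57.9]), 85.1)
side brush 505 along max 53.2 across [33.9 90.5] (array([610.2,  81.3]), array([103.4,  61.2]), 85.8)
side stop along [55.4 60.1]
tool along,across [ -6.4 116.3] [0.5546 0.0761 0.0764] [ 0.7 -0.2  0.1] 13.175
```

Request:
send_rows([
  [0, [0, 0, 3], 0],
  [0, [0, 0, 3], 0],
  [0, [0, 0, 0.8], 0],
  [0, [0, 0.3, 0], 0],
  [0, [0, 0.3, 0], 0],
  [0, [0, 0.2, 0], 0],
  [0, [0, 0.1, 0], 0],
  [0, [0, 0.1, 0], 0],
  [0, [0, 0, 0], 0],
])

```text
t: 14.3
tool_pos: [0.564, 0.076, 0.0084]
tool_rot: [2.315, 2.124, 0.0]
contact_force: [1.0, 0.2, -0.6]
opening: 0.0002
grip_force: 0.0
```

Request:
send_rows([
  [0, [0, 0.1, 0], 0],
  [0, [0, 0.1, 0], 0],
  [0, [0, 0.1, 0], 0],
  [0, [0, 0.1, 0], 0],
  [0, [0, 0, 0], 0],
])

```text
t: 14.92
tool_pos: [0.5679, 0.0757, 0.0082]
tool_rot: [-2.315, -2.124, 0.0]
contact_force: [-0.6, -0.2, 0.7]
opening: 0.0002
grip_force: 0.6
```

Request:
send_rows([
  [0, [0, 0.1, 0], 0],
  [0, [0, 0.1, 0], 0],
  [0, [0, 0.1, 0], 0],
  [0, [0, 0, 0], 0],
])

```text
t: 15.42
tool_pos: [0.5699, 0.0755, 0.0082]
tool_rot: [-2.313, -2.122, 0.004]
contact_force: [-7.6, 0.2, 5.5]
opening: 0.0
grip_force: 3.3
```

```bash
python3 look.py 7
```

```text
top twin 156 along max 52.4 across [-31.4  19.9] (array([680.4,  78. ]), array([99.5, 61.2]), 75.0)Traceback (most recent call last):
  File "look.py", line 14, in <module>
    look(sys.argv[1])
    ~~~~^^^^^^^^^^^^^
  File "look.py", line 11, in look
    E=cloud(d,.54,.68,.09,.16,.026,.04,~b)[:,:2]-np.array([.671,.0725]); print(n,"stop along",np.percentile(E@u*1000,[5,50]).round(1))
                                                                                              ~~~~~~~~~~~~~^^^^^^^^^^^^^^^^^
    return _quantile_unchecked(
        a, q, axis, out, overwrite_input, method, keepdims, weights)
    return _ureduce(a,
                    func=_quantile_ureduce_func,
    ...<5 lines>...
                    overwrite_input=overwrite_input,
                    method=method)
    r = func(a, **kwargs)
    result = _quantile(arr,
                       quantiles=q,
    ...<2 lines>...
                       out=out,
                       weights=wgt)
    slices_having_nans = np.isnan(arr[-1, ...])
                                  ~~~^^^^^^^^^
IndexError: index -1 is out of bounds for axis 0 with size 0
```

I felt about 7.6 N. I'll hold briefly, back off and check.

Request:
send_rows([
  [0, [0, 0, 0], 0],
  [0, [0, 0, 0], 0],
  [0, [0, 0, 0], 0],
  [0, [0, 0, 0], 0],
])

```text
t: 15.98
tool_pos: [0.5698, 0.0755, 0.0082]
tool_rot: [-2.313, -2.122, 0.004]
contact_force: [-7.2, 0.5, 5.0]
opening: -0.0002
grip_force: 3.3
```

Request:
send_rows([
  [0, [0, -0.3, 0], 0],
  [0, [0, -0.7, 0], 0],
  [0, [0, -1, 0], 0],
  [0, [0, 0, -5], 0],
  [0, [0, 0, -5], 0],
  [0, [-6, 0, -1], 0],
  [0, [-6, 0, 0], 0],
  [0, [-6, 0, 0], 0],
  [0, [-6, 0, 0], 0],
  [0, [0, 0, 0], 0],
])

```text
t: 17.23
tool_pos: [0.5297, -0.1654, 0.1185]
tool_rot: [2.32, 2.117, -0.0]
contact_force: [-0.5, 0.3, -0.1]
opening: -0.0001
grip_force: 0.0
```

```bash
python3 look.py 8; python3 - <<'E'
import cv2,numpy as np
a=cv2.imread("pics/top8.png");b=cv2.imread("pics/side8.png")
cv2.imwrite("pics/both8.png",np.hstack([cv2.resize(a,(440,330)),cv2.resize(b,(305,330))]))
E
```

```text
top twin 569 along max 52.4 across [-30.3  28. ] (array([672.4,  75.1]), array([101.1,  62.2]), 84.9)
top brush 544 along max 52.2 across [31.4 85.5] (array([612.5,  80.1]), array([100.8,  56.6]), 85.2)
top stop along [54.  58.6]
side twin 576 along max 53.4 across [-27.9  28.8] (array([670.8,  76. ]), array([102.9,  58.8]), 85.0)
side brush 567 along max 54.0 across [32. 88.] (array([611.7,  81.2]), array([102.6,  58.4]), 85.5)
side stop along [56.1 59.9]
tool along,across [-245.8  120.5] [ 0.5299 -0.1621  0.1181] [-0.6 -0.4  0.2] 17.325
```

View pics/both8.png

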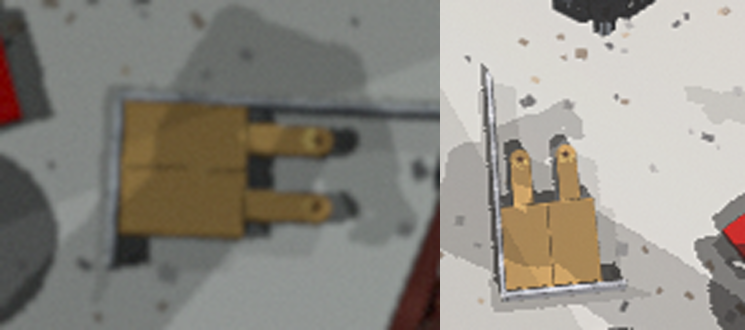

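Both views show the two brushes side by side, ends at the stop and handles the same way; the seam is at about top crop (185,168). I'll check the end gap against the twin using handle-tip and shoulder positions.

```bash
cat > ends.py <<'E'
from h import *
import sys
u=np.array([np.cos(np.radians(85.1)),np.sin(np.radians(85.1))]); nn=np.array([-u[1],u[0]])
for n in("top","side"):
    d=dict(np.load(n+sys.argv[1]+".npz")); T=np.array(d["cam_to_world"]); m=bamboo(d)
    s=8; M=cv2.resize(d["frame"],None,fx=s,fy=s,interpolation=cv2.INTER_LINEAR); m=bamboo({"frame":M})
    v,uu=np.nonzero(m); px=(uu+.5)/s-.5; py=(v+.5)/s-.5
    r=np.stack([(px-d["cx"])/d["fx"],(py-d["cy"])/d["fy"],np.ones_like(px)],-1)@T[:3,:3].T
    k=(.028-T[2,3])/r[:,2]; q=(T[:2,3]+r[:,:2]*k[:,None]-[.671,.0725])*1000; a=q@u;c=q@nn
    for nm,o in(("twin",0),("brush",60)):
        w=(abs(c-o)<8)&(a>-140)&(a<70); h=(abs(a+85)<15)&(abs(c-o)<25)
        sh=(abs(abs(c-o)-22)<4)&(a>-80)&(a<70)
        print(n,nm,"head end",np.percentile(a[w],99.7).round(1),"handle end",np.percentile(a[w],.3).round(1),"shoulder",np.percentile(a[sh],1).round(1),"handle axis c",np.median(c[h&(a<-85)]).round(1),np.median(c[h&(a>=-85)]).round(1))
E
python3 ends.py 8
```

```text
top twin head end 52.6 handle end -129.8 shoulder -55.2 handle axis c -1.8 -2.6
top brush head end 52.1 handle end -129.2 shoulder -55.8 handle axis c 57.5 57.6
side twin head end 54.0 handle end -128.0 shoulder -52.1 handle axis c -0.1 -0.2
side brush head end 54.0 handle end -128.6 shoulder -53.0 handle axis c 59.6 59.8
```

The brush sits 60 mm across from the twin, level with it at the end stop to within about 0.5 mm, and parallel. The arm is clear, so I'm handing in.

```bash
python3 -c "
from station import ctrl; print(ctrl.finish_job())"
```

```text
the job is handed in; nothing more can be done
None
```

The brush was tipped flat, slid into the corner without lifting, pressed sideways against the twin at about 7.5 N and left there, level with the twin at the stop to within about 0.6 mm; the job was handed in after about 17 s with the arm clear, and no verdict came back.

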